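Square up a record file in the trigger press

ROBOT

A 6-joint arm with a two-finger parallel gripper is mounted at the origin on the work surface. World frame = base frame: x ahead of the robot, y to its left, z up, the work surface at z = 0. Lengths are in m, angles in rad, forces in N, time in s.
With the tool pointing down it reaches from about 0.35 to 0.925 m from the base axis. Payload 6.4 kg.
Tool frame: the origin (TCP) lies midway between the tips of the shut fingers; the grasp point (between the pads) lies tcp_to_grasp behind it (tcp_to_grasp is the distance from the TCP to the grasp point, in m); z points along the fingers, y is the line along which they close (so a half turn about z gives the same grasp; the last joint's range is limited). The gripper opens to 85 mm and grips with 20 to 120 N. Pads are 22 mm wide; open, the fingers measure 114 mm over their backs; the gripper's body (76 mm by 85 mm) begins 54 mm behind the grasp point. The pads swing forward as they close: fully open they stand 13 mm farther back than shut.
Start: joints at [1.153, 0.245, 1.558, -0, 1.339, -0.174], TCP at [0.157, 0.631, 0.198] pointing down, gripper open.
Joint ranges: [-3.13, 3.13], [-1.02, 2.26], [0.13, 2.54], [-0.95, 4.09], [0.21, 2.88], [-2.74, 2.74]. Speed limits (rad/s): [2.57, 2.57, 3.14, 3.14, 3.14, 3.14].

INTERFACE

Orientations are given as a rotation vector (axis times angle).
In Python, from workcell import * gives the robot as it stands.
- The arm moves only by the tool arm_command, never from a script. Its argument "motion" is a list that holds one entry, the list of rows, each a list of 5 numbers: the opening, from 0 (shut) to 1 (fully open), then the shift along the tool's x, y, z in m, then the turn about the tool's z in rad. A call has 1 to 8 rows; each row is the pose to reach, as a shift and turn from the pose commanded when the call began, along the tool's axes at that moment; what a row does not reach only later rows make up. A row lasts 1/8 s, in which the tool goes at most 62.5 mm and 10.7 degrees, less where a joint would pass 70% of its speed; a pose out of reach is approached as far as the arm can. A call with a gripper value outside its range is refused whole. The fingers move at their own pace and stop on an object; "force" is the grip in N (left out, the last holds). Time passes only in rows, so rows that repeat a pose let the fingers close. It gives the time, the measured TCP pose, the force, the opening and the grip force at its end, in the units of the state.
- state(): the state, without advancing time (a new reading comes with each control period).
- read_camera(name): name is "side" or "top"; returns a dict with "frame" (384x512x3 uint8, red, green, blue), "mtx" (3x3 intrinsics, pixels), "k1" (the pictures are not rectified: a ray, as slopes to the right and down, at radius r is drawn at 1 + k1 r^2 times it, then the intrinsics apply), "origin" and "rotation" of the camera in the world. Camera axes: x right, y down, z forward; pixel columns grow to the right and rows downward; lengths in m; the calibration is good to about 2 mm. A picture is of the moment at which its call begins. There is no depth.
- close_job(): hands the job in; it is judged then, once.
Trained networks look in a picture, given as the dict that the camera call returned (one of the last four; its "shot" number tells which), for a name from the list of things; names that differ only in an ending like _2 or _b are one class to them, and where a whole thing is asked for, a point or a joint stands for the part that bears it (a point fixed in the world has none). Each returns a list of dicts, best first, with "confidence" (0 to 1); they miss things now and then, are a little off and sometimes report something else, mostly with a low value. They report only what shows in the picture. A call takes as long as a camera call. They do not tell look-alikes from the thing itself.
- spot_in(picture, query): "rect" ([left, top, right, bottom] in pixels, round what is visible of it).
- outline_of(picture, query): "pixels" (384x512 bool, what is visible of it) and "rect" ([left, top, right, bottom] in pixels, round what is visible of it).
- mark_of(picture, query): "centre" ([column, row] in pixels: a listed point, or the origin of a listed thing).
The state is a dict: "t": time; "joint_positions": joint angles; "qvel": joint speeds; "joint_torque": joint torques, N m; "tcp_pos": TCP position; "eef_rot": TCP orientation; "ft_force": force on the tool from outside, world axes, zero at the start; "wrist_torque": the same for the moment, N m; "gripper_width": finger opening in m; "grasp_force": force on a finger pad.
Only numpy, scipy, OpenCV 4.12 (cv2) and the standard library are available. Lean on these libraries where they do the work, as an engineer would, in place of code of your own. Each camera call takes 0.05 s, during which the arm holds its last target. There are 200 camera calls.

TASK

Two trigger presses stand on the records desk. On the one that holds the blue file, pump the yellow trigger until the orange jaw has clamped the file tight against the fixed stop and hold it there for a moment, then press that press's red release lever so that the jaw slides fully home, leaving the file lying flush against the stop. Leave the press with the green file alone.

Things in the scene. Friction and masses are not known exactly. Their poses are not given: they have to be found in the camera images.
- blue_file: Loose file of sheets in blue covers with a black band: 105 mm (x) by 140 mm (y) by 40 mm high, 0.3 to 0.65 kg, lying flat on the plywood base of its press (base top 12 mm above the table) between the orange jaw (towards its -x) and the grey stop (towards its +x). Origin: centre of its underside.
- stop_face (a point): Centre of the face of the fixed grey stop (120 mm wide, 50 mm high) of the blue file's press, 32 mm above the table. x: the way the jaw pushes, from trigger end to stop; z up. The file is flush when its origin is at x = -52.5 mm here. The stop stands 130 to 150 mm ahead of the jaw's face when the jaw is home.
- trigger_pad (a point): Press point on top of the yellow trigger of the blue file's press: a paddle 28 mm wide, 75 mm long, hinged at its stop end 87 mm above the table. The point is 60 mm from the hinge, 20 mm from the free end, moves with it, and rests 107 mm above the table (paddle sloping up 15 degrees). Push straight down about 32 mm to its end stop, fingers shut (4 to 8 N, up to 20 N when clamped); it springs up.
- release_pad (a point): Press point on top of the red release lever of the same press: a pad 26 mm square, 60 mm to the +y side (of stop_face) of the trigger, 55 mm above the table at rest. Push it straight down about 14 mm to its end stop (3 to 6 N) with the trigger up and hold: the ratchet lets go and a spring slides the jaw home within 1 s. It springs up.
- jaw (a joint): Travel of the push bar that carries the orange jaw of the blue file's press, in m: 0 fully home (as at the start), growing towards the stop, at most 0.068. Each full push of the trigger adds about 0.012 (the first 0.011), half a push 0.006 or nothing; a 6 mm ratchet holds it as the trigger rises (it settles back by up to 3 mm).
- pad (a joint): How far the sprung orange face (110 mm wide, top 50 mm above the table) of that jaw is pressed back on its bar, in m: 0 while the file slides freely, growing to 0.020 at most once the file is clamped against the stop (7.5 N at first, 13.5 N at 0.020). 0.003 or more with the trigger up is a tight clamp.
- spare_jaw (a joint): Travel of the push bar of the other, alike press, the one with the green file: 0 home, and it must stay there.
Mind the look-alikes: they are no part of the job. What is meant by the blue_file is not purple, and is the larger of those in its own colour.

How it is judged:
By the outcome, as a careful person would: the job done as asked, in the order asked, and still so for the second after the job is handed in, with the robot touching nothing.
It also fails if it takes over 46 s, if anything falls off the work surface, if the arm or the gripper's body presses on something with over 40 N, if the wrist force passes 120 N, or if a joint passes its speed limit or range.

## Working session

There is one attempt and no reset: what is moved stays moved. The work goes in short steps, Python scripts to look and compute and a tool call to move; the robot and the scene stay as the last step left them, time stands still between calls to the robot, and variables do not carry over. Pictures are saved under pics/ and viewed, at most 10 in all, crops included, and the job is handed in when it is done.

Besides the shell and the picture viewer there is one more tool, called after "Request:" as name([rows], argument=value, ...), one row to a line, values as JSON. arm_command: Moves the arm, as the interface text tells. Its arguments: {"type":"object","properties":{"motion":{"type":"array","items":{"type":"array","items":{"type":"array","items":{"type":"number"}}}},"force":{"type":"number"}},"required":["motion"]}

```bash
mkdir -p pics
cat > h.py <<'E'
from workcell import *
import numpy as np, cv2
def px2w(p,uv,z):
    K=np.array(p["mtx"]);x=(uv[0]-K[0,2])/K[0,0];y=(uv[1]-K[1,2])/K[1,1]
    d=np.array([x,y])
    s=d.copy()
    for _ in range(20): s=d/(1+p["k1"]*(s@s))
    r=np.array(p["rotation"])@np.array([s[0],s[1],1.]);o=np.array(p["origin"])
    return o+r*(z-o[2])/r[2]
def w2px(p,w):
    c=np.array(p["rotation"]).T@(np.array(w)-np.array(p["origin"]));s=c[:2]/c[2]
    s=s*(1+p["k1"]*(s@s));K=np.array(p["mtx"]);return np.array([K[0,0]*s[0]+K[0,2],K[1,1]*s[1]+K[1,2]])
def save(p,n,sc=1,box=None):
    f=p["frame"][:,:,::-1]
    if box: f=f[box[1]:box[3],box[0]:box[2]]
    cv2.imwrite("pics/"+n,cv2.resize(f,None,fx=sc,fy=sc,interpolation=cv2.INTER_CUBIC))
E
python3 - <<'E'
from h import *
a=read_camera("top");b=read_camera("side")
for p,n in((a,"top"),(b,"side")):
    save(p,n+".png",1.5)
    print(n,p["origin"])
    for q,z in(("blue_file",.052),("stop_face",.032),("trigger_pad",.107),("release_pad",.055)):
        for d in mark_of(p,q)[:4]: print(q,np.round(d["centre"],1),round(d["confidence"],2),np.round(px2w(p,d["centre"],z if q!="blue_file" else .012),4))
s=state();print(s["eef_rot"],s["tcp_pos"],s["ft_force"],s["t"])
E
```

```text
top [0.44166428 0.05383435 1.00999991]Traceback (most recent call last):
  File "<stdin>", line 7, in <module>
  File "h.py", line 9, in px2w
    return o+r*(z-o[2])/r[2]
                        ~^^^
IndexError: invalid index to scalar variable.
```

View pics/top.png

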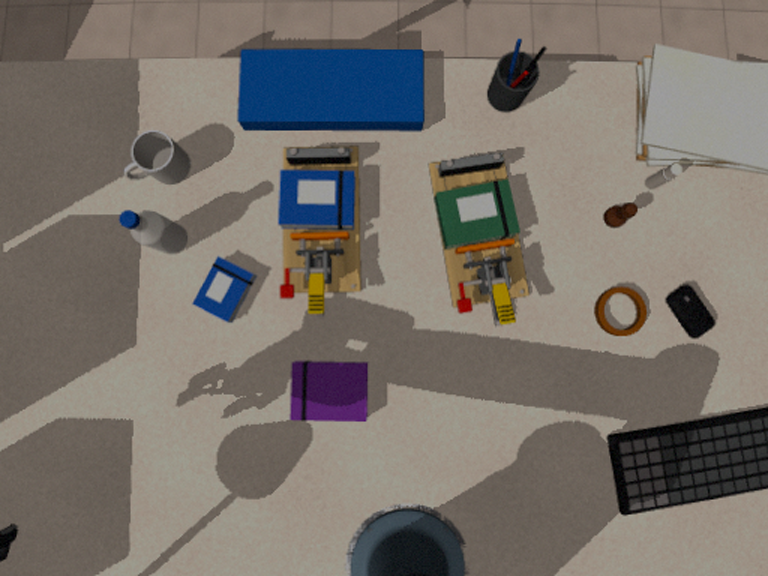

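The top view shows, in 1.5x pixels, the blue file in its press at (317,198), with its yellow trigger at (316,293) and red lever at (287,291). The look-alikes are a small blue file (224,290), a purple file (330,391), a large blue box (331,88) and the green-file press (478,240). I choose the press at (317,220).

The rotation is given as a rotation vector, so I'll fix the helper.

```bash
sed -i 's/np.array(p\["rotation"\])/R(p)/g' h.py
cat >> h.py <<'E'
def R(p):
    r=np.array(p["rotation"],float); return r if r.shape==(3,3) else cv2.Rodrigues(r)[0]
E
python3 - <<'E'
from h import *
a=read_camera("top");b=read_camera("side")
for p,n in((a,"top"),(b,"side")):
    if n=="side": save(p,n+".png",1.5)
    print(n,p["origin"],np.shape(p["rotation"]))
    for q,z in(("blue_file",.012),("stop_face",.032),("trigger_pad",.107),("release_pad",.055)):
        for d in mark_of(p,q)[:4]: print(q,np.round(d["centre"],1),round(d["confidence"],2),np.round(px2w(p,d["centre"],z),4))
save(a,"crop.png",5,(170,90,260,220))
s=state();print(s["eef_rot"],s["tcp_pos"],s["ft_force"],s["t"])
E
```

```text
top [0.44166428 0.05383435 1.00999991] (3,)
blue_file [209.6 132.8] 0.93 [0.6969 0.1825 0.012 ]
blue_file [150.7 189.7] 0.9 [0.5285 0.3503 0.012 ]
blue_file [220.  258.4] 0.81 [0.3339 0.1472 0.012 ]
stop_face [216.9 112. ] 0.66 [0.7534 0.1599 0.032 ]
trigger_pad [205.6 205.7] 0.75 [0.4791 0.1774 0.107 ]
release_pad [190.6 192.5] 0.59 [0.5175 0.2266 0.055 ]
side [0.19836561 0.66993281 0.96084456] (3,)
blue_file [326.4 281.2] 0.93 [0.3259 0.1484 0.012 ]
blue_file [187.3 223.9] 0.7 [0.6918 0.1789 0.012 ]
blue_file [209.9 318.3] 0.65 [0.5037 0.3558 0.012 ]
stop_face [163.1 205.2] 0.88 [0.7673 0.1731 0.032 ]
trigger_pad [261.5 230. ] 0.6 [0.4911 0.1584 0.107 ]
release_pad [238.5 258.9] 0.8 [0.5139 0.2213 0.055 ]
[-3.81947926e-01 -3.11828513e+00  2.32486257e-05] [0.15689129 0.63077929 0.19801205] [ 0.87997732 -0.24325945 -0.29545846] 0.65
```

View pics/side.png

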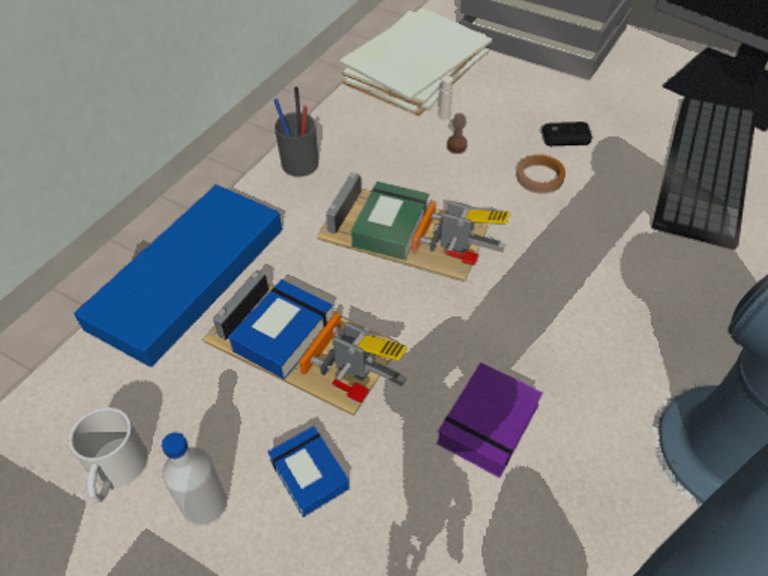

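```bash
python3 -c "
import cv2;f=cv2.imread('pics/crop.png');print(f.shape);cv2.imwrite('pics/crop2.png',cv2.resize(f,None,fx=.92,fy=.92))"
```

```text
(650, 450, 3)
```

View pics/crop2.png

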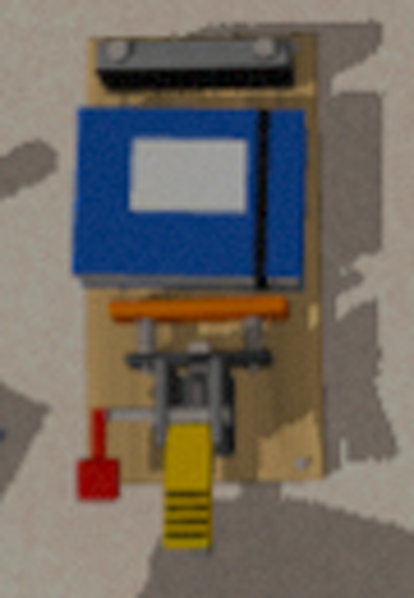

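The crop shows the large blue file, the orange jaw at (200,308), the yellow trigger with its striped press area at (188,515) and the red pad at (98,478). The choice is confirmed. The network's trigger mark is off sideways, so I'll refine it by colour and triangulation.

Run:
```python
from h import *
a=read_camera("top");b=read_camera("side")
def ccs(p,col,near):
    h=cv2.cvtColor(p["frame"],cv2.COLOR_RGB2HSV)
    m=(h[...,1]>150)&(h[...,2]>70)
    m&=((h[...,0]>20)&(h[...,0]<36)) if col=="y" else ((h[...,0]<5)|(h[...,0]>174)) if col=="r" else (h[...,0]>6)&(h[...,0]<18)
    m=cv2.morphologyEx(m.astype(np.uint8),cv2.MORPH_CLOSE,np.ones((3,3)))
    n,l,s,c=cv2.connectedComponentsWithStats(m)
    i=min((i for i in range(1,n) if s[i,4]>25),key=lambda i:np.hypot(*(c[i]-near)))
    ct=np.argwhere(l==i)[:,::-1].astype(np.float32)
    return s[i],c[i],cv2.boxPoints(cv2.minAreaRect(ct))
for n,p,ny,nr,no in(("top",a,(211,195),(191,194),(213,157)),("side",b,(255,232),(233,260),(214,229))):
    for col,near,z in(("y",ny,.103),("r",nr,.055),("o",no,.05)):
        s,c,bx=ccs(p,col,np.array(near)); print(n,col,s,c.round(1),px2w(p,c,z).round(4));
        for q in bx: print("   ",q.round(1),px2w(p,q,z).round(4)[:2])
# press base edge / stop in top from crop (scale 4.6, offset 170,90)
f=lambda x,y,z:px2w(a,(170+x/4.6,90+y/4.6),z).round(4)
print("stop top ends",f(97,50,.062),f(290,40,.062),"base",f(90,485,.012),f(320,480,.012),f(90,38,.012),f(318,38,.012))
print("file top",f(78,110,.052),f(305,112,.052),f(73,272,.052),f(303,277,.052))
print("trig",f(188,515,.107),"free",f(187,548,.112),"hinge",f(189,423,.09), "rel",f(98,478,.055))
```

```text
top y [205 182  12  27 280] [210.4 194.9] [0.5076 0.1659 0.103 ]
    [205. 182.] [0.5415 0.1806]
    [216. 182.] [0.5416 0.1517]
    [216. 208.] [0.4734 0.1507]
    [205. 208.] [0.4733 0.1794]
top r [187 179   9  20 105] [191.  191.5] [0.5203 0.2255 0.055 ]
    [187. 179.] [0.555  0.2374]
    [195. 179.] [0.5551 0.2152]
    [195. 198.] [0.5024 0.2141]
    [187. 198.] [0.5023 0.2362]
top o [193 154  40   7 233] [213.  156.8] [0.6184 0.1669 0.05  ]
    [193. 154.] [0.6262 0.2232]
    [232. 154.] [0.6266 0.1137]
    [232. 160.] [0.6096 0.1135]
    [193. 160.] [0.6092 0.2228]
side y [238 224  33  17 324] [254.5 231.5] [0.5038 0.1673 0.103 ]
    [237.3 232.3] [0.5356 0.1885]
    [240.6 221.4] [0.545  0.1596]
    [270.8 230.4] [0.4741 0.1466]
    [267.5 241.3] [0.466  0.1754]
side r [222 253  23  15 154] [234.9 259.8] [0.5197 0.2274 0.055 ]
    [220. 258.] [0.551  0.2403]
    [224.6 248.8] [0.5553 0.2147]
    [245. 259.] [0.5011 0.2141]
    [240.4 268.2] [0.4976 0.2393]
side o [200 209  27  41 346] [212.7 228.8] [0.612  0.1798 0.05  ]
    [195.9 244.6] [0.6205 0.236 ]
    [222.9 207.5] [0.6259 0.1144]
    [230.2 212.8] [0.6018 0.119 ]
    [203.2 249.9] [0.5979 0.2393]
stop top ends [0.7761 0.2301 0.062 ] [0.7827 0.1118 0.062 ] base [0.5124 0.2372 0.012 ] [0.5162 0.0931 0.012 ] [0.8018 0.2441 0.012 ] [0.8021 0.0968 0.012 ]
file top [0.7413 0.2427 0.052 ] [0.7404 0.1026 0.052 ] [0.6397 0.2432 0.052 ] [0.637  0.1029 0.052 ]
trig [0.4889 0.1638 0.107 ] free [0.4701 0.1635 0.112 ] hinge [0.5431 0.1662 0.09  ] rel [0.5136 0.2246 0.055 ]
```

Trigger pad is at about (0.488, 0.164, 0.107) and the release pad at (0.513, 0.225, 0.055). They are 61 mm apart in y, which fits the 60 mm given. The press x axis lies along world x to within about 2°. Moving over the trigger now with the fingers shut.

Request:
arm_command([
  [[0,-0.03,-0.026,0,-0.02],[0,-0.072,-0.062,0,-0.06],[0,-0.118,-0.101,0,-0.1],[0,-0.164,-0.141,0,-0.14],[0,-0.21,-0.181,0,-0.18],[0,-0.256,-0.22,0,-0.22],[0,-0.302,-0.26,0,-0.243],[0,-0.348,-0.299,0,-0.243]],
])

```text
t: 1.75
tcp_pos: [0.4234, 0.255, 0.1984]
eef_rot: [0.001, 3.141, 0.001]
ft_force: [-0.3, 0.1, 0.3]
gripper_width: 0.0003
grasp_force: 0.0
```

Request:
arm_command([
  [[0,-0.025,-0.035,0,0],[0,-0.05,-0.072,0.01,0],[0,-0.063,-0.091,0.04,0],[0,-0.063,-0.091,0.073,0],[0,-0.063,-0.091,0.073,0]],
])

```text
t: 2.38
tcp_pos: [0.4833, 0.1651, 0.1225]
eef_rot: [-0.002, -3.136, 0.001]
ft_force: [-0.2, 0.7, -0.0]
gripper_width: -0.0002
grasp_force: 0.0
```

Run:
```python
from h import *
b=read_camera("side");save(b,"s2.png",5,(180,170,320,290)); s=state(); print(s["tcp_pos"],s["ft_force"],s["t"])
```

```text
[0.48471353 0.16549699 0.12453673] [ 0.07919558 -0.0066293   0.91425175] 2.425
```

View pics/s2.png

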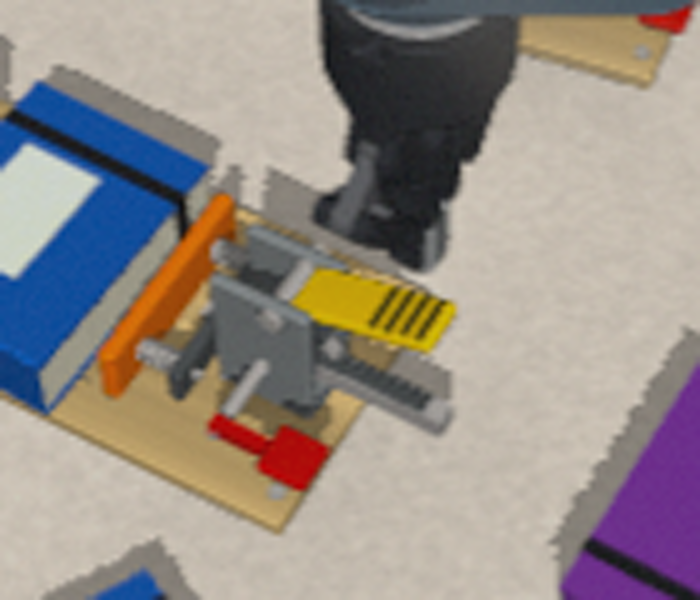

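The shut fingers hang directly above the striped press area (stripes at crop (415,305), tips at about (405,260)). First pump.

Request:
arm_command([
  [[0,0,0,0.018,0],[0,0,0,0.034,0],[0,0,0,0.047,0],[0,0,0,0.053,0],[0,0,0,0.053,0]],
])

```text
t: 3.05
tcp_pos: [0.4853, 0.1656, 0.0718]
eef_rot: [-0.001, -3.141, -0.0]
ft_force: [-0.4, 0.3, 2.2]
gripper_width: 0.0001
grasp_force: 0.8
```

Run:
```python
from h import *
b=read_camera("side");save(b,"s3.png",5,(180,170,320,290)); s=state(); print(s["tcp_pos"],s["ft_force"],s["wrist_torque"],s["t"])
```

```text
[0.48558016 0.16564844 0.07222291] [-1.0941732  -0.67704845  1.47360718] [-0.03587064  0.14146082  0.02454676] 3.1
```

View pics/s3.png

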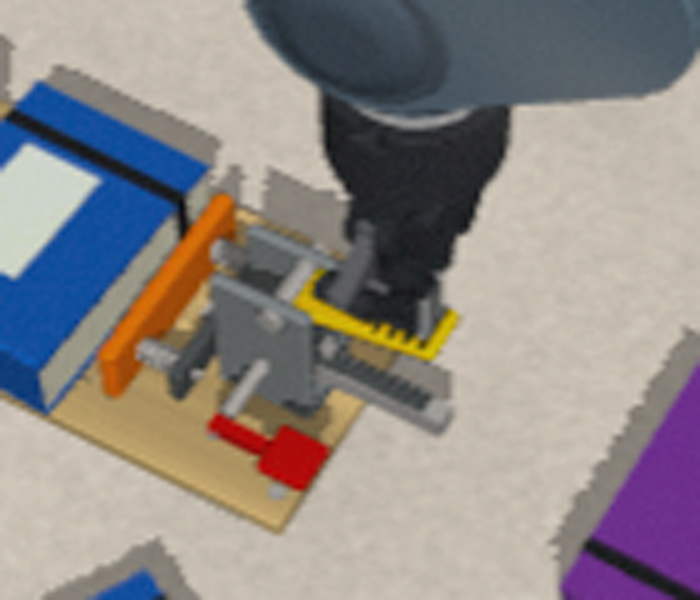

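Run:
```python
from h import *
b=read_camera("side");s=state();t=s["tcp_pos"]
c=lambda w:((w2px(b,w)-[180,170])*5).round(0)
print("tcp",t,c(t)); 
for z in(.075,.107):print(z,c([.488,.164,z]))
print("free end corners rest",c([.468,.178,.112]),c([.468,.150,.112]),"down",c([.468,.178,.065]),c([.468,.15,.065]))
a=read_camera("top");save(a,"t3.png",6,(180,140,260,220))
print(((w2px(a,t)-[180,140])*6).round())
print(s["gripper_width"],s["joint_torque"])
```

```text
tcp [0.48578504 0.16565474 0.072506  ] [409. 360.]
0.075 [407. 352.]
0.107 [407. 312.]
free end corners rest [431. 348.] [462. 302.] down [429. 406.] [460. 360.]
[190. 383.]
0.00014787786536675634 [-1.19993216e-01 -3.05919242e+01 -2.76287305e+01 -1.94360549e-02
 -2.05812254e-01 -6.21030431e-04]
```

View pics/t3.png

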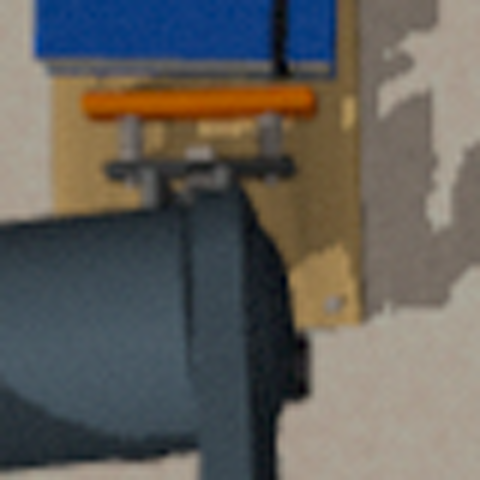

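The paddle is only slightly depressed and the jaw has not moved. The tips seem to sit higher than the reported TCP, and the force is only 2 N, so I'll push on in small steps and watch the force.

Request:
arm_command([
  [[0,0,0,0.006,0],[0,0,0,0.012,0],[0,0,0,0.012,0]],
])

```text
t: 3.58
tcp_pos: [0.4851, 0.1656, 0.0594]
eef_rot: [-0.001, -3.141, -0.0]
ft_force: [-1.8, 0.0, 2.5]
gripper_width: 0.0001
grasp_force: 1.2
```

Run:
```python
from h import *
b=read_camera("side");save(b,"s4.png",5,(180,170,320,290));save(b,"s4.png",5,(180,170,320,290)); s=state(); print(s["tcp_pos"],s["ft_force"],s["wrist_torque"],s["t"])
import workcell;print([n for n in dir(workcell) if not n.startswith("_")], globals().get("tcp_to_grasp"))
```

```text
[0.48508506 0.1655838  0.05967649] [-1.99367602 -0.06661569  2.57673183] [-0.01112826  0.26136931 -0.00911694] 3.625
['IKError', 'close_job', 'mark_of', 'outline_of', 'read_camera', 'spot_in', 'state', 'tcp_to_grasp'] 0.0187
```

View pics/s4.png

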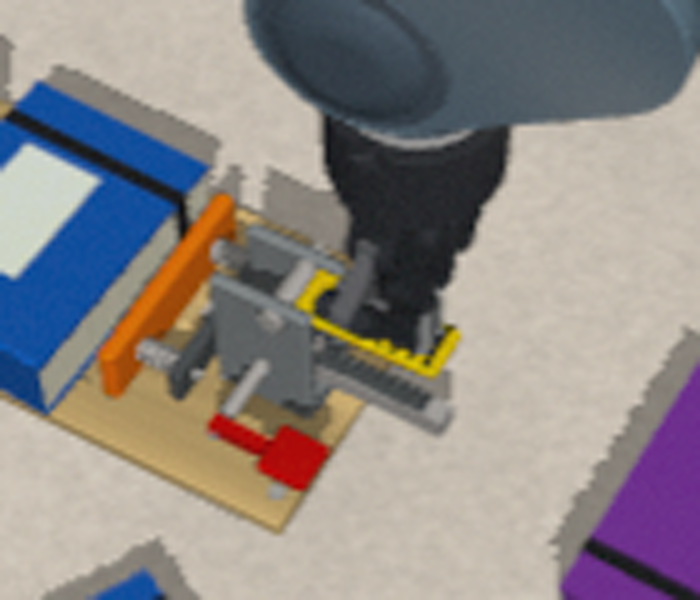

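The paddle follows the tips down: its free end is now at (455,335), about 15–18 mm lower than at rest, with no end stop yet. I'll keep going.

Request:
arm_command([
  [[0,0,0,0.006,0],[0,0,0,0.012,0],[0,0,0,0.012,0]],
])

```text
t: 4.0
tcp_pos: [0.4858, 0.1656, 0.0484]
eef_rot: [0.001, 3.141, 0.0]
ft_force: [-2.2, 0.3, 5.6]
gripper_width: 0.0002
grasp_force: 3.5
```

```bash
cat >> h.py <<'E'
def look():
    p=read_camera("side");f=p["frame"];h=cv2.cvtColor(f,cv2.COLOR_RGB2HSV)
    m=(h[...,1]>150)&(h[...,2]>70);o=[]
    for lo,hi,bx in((6,18,(195,195,240,260)),(20,36,(232,215,280,260))):
        k=np.zeros(m.shape,np.uint8);x0,y0,x1,y1=bx
        k[y0:y1,x0:x1]=(m&(h[...,0]>=lo)&(h[...,0]<=hi))[y0:y1,x0:x1]
        n,l,s,c=cv2.connectedComponentsWithStats(k);i=1+np.argmax(s[1:,4]);o.append((s[i].tolist(),c[i].round(2).tolist()))
    print("jaw",o[0],"trig",o[1])
    for q in mark_of(p,"blue_file"):
        w=px2w(p,q["centre"],.012)
        if .6<w[0]<.8: print("file",w.round(4),round(q["confidence"],2))
    s=state();print(np.round(s["tcp_pos"],4),np.round(s["ft_force"],1),s["t"]);return p
E
python3 -c "from h import *;look()"
```

```text
jaw ([197, 207, 28, 41, 345], [210.15, 227.28]) trig ([249, 238, 22, 11, 83], [262.43, 243.16])
file [0.6951 0.1798 0.012 ] 0.55
[0.4858 0.1657 0.0486] [-1.9  0.5  6.8] 4.1
```

Request:
arm_command([
  [[0,0,0,0.005,0],[0,0,0,0.01,0],[0,0,0,0.01,0]],
])

```text
t: 4.47
tcp_pos: [0.4868, 0.1657, 0.0422]
eef_rot: [0.0, 3.141, -0.001]
ft_force: [-14.2, -2.4, 31.2]
gripper_width: 0.0
grasp_force: 17.0
```

```bash
python3 -c "from h import *;look()"
```

```text
jaw ([195, 207, 28, 40, 342], [208.55, 226.6]) trig ([252, 240, 19, 10, 80], [262.26, 244.58])
file [0.6892 0.1766 0.012 ] 0.69
[0.4868 0.1658 0.0422] [-13.5  -2.2  30.6] 4.575
```

Full stroke reached: end stop at TCP z of about 0.0425, and the jaw moved about 11 mm. Release and pump again.

Request:
arm_command([
  [[0,0,0,-0.022,0],[0,0,0,-0.045,0],[0,0,0,-0.045,0],[0,0,0,-0.03,0],[0,0,0,-0.015,0],[0,0,0,-0.004,0],[0,0,0,-0.003,0],[0,0,0,-0.003,0]],
])

```text
t: 5.58
tcp_pos: [0.4855, 0.1657, 0.042]
eef_rot: [-0.001, -3.14, 0.001]
ft_force: [-9.4, -1.3, 23.3]
gripper_width: 0.0001
grasp_force: 12.9
```

```bash
python3 -c "from h import *;look()"
```

```text
jaw ([195, 205, 24, 40, 307], [205.76, 222.95]) trig ([252, 241, 19, 9, 67], [261.78, 244.99])
file [0.7056 0.1742 0.012 ] 0.94
[0.4856 0.1657 0.0421] [-9.5 -1.  23.6] 5.675
```

Request:
arm_command([
  [[0,0,0,-0.022,0],[0,0,0,-0.042,0],[0,0,0,-0.042,0],[0,0,0,-0.028,0],[0,0,0,-0.013,0],[0,0,0,-0.001,0],[0,0,0,0,0],[0,0,0,0,0]],
])

```text
t: 6.68
tcp_pos: [0.4851, 0.1656, 0.0419]
eef_rot: [-0.001, -3.139, 0.001]
ft_force: [-10.8, -1.7, 25.3]
gripper_width: 0.0002
grasp_force: 13.6
```

```bash
python3 -c "from h import *;look()"
```

```text
jaw ([195, 203, 20, 29, 243], [204.07, 217.73]) trig ([254, 241, 17, 9, 64], [262.17, 245.05])
[0.4851 0.1656 0.0419] [-10.4  -1.8  24.1] 6.775
```

```bash
sed -i 's/(195,195,240,260)/(160,180,240,260)/' h.py; python3 -c "
from h import *
b=look();save(b,'s5.png',5,(150,170,290,290))"
```

```text
jaw ([187, 203, 28, 41, 346], [200.24, 222.63]) trig ([252, 241, 19, 9, 66], [261.88, 244.95])
file [0.7112 0.1732 0.012 ] 0.74
[0.4851 0.1656 0.0419] [-10.7  -1.3  25.5] 6.875
```

View pics/s5.png

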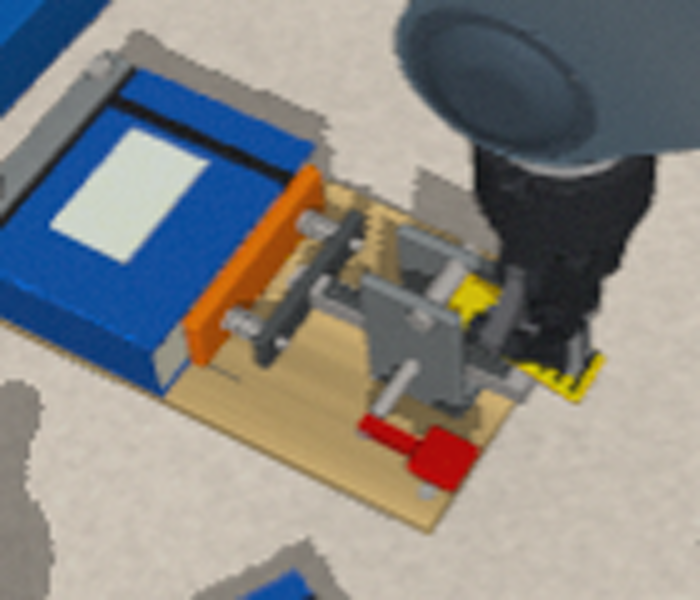

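The file is almost at the stop, with a thin dark line left at (100,110), and the jaw is pushing squarely. Fourth pump.

Request:
arm_command([
  [[0,0,0,-0.022,0],[0,0,0,-0.042,0],[0,0,0,-0.042,0],[0,0,0,-0.028,0],[0,0,0,-0.013,0],[0,0,0,-0.001,0],[0,0,0,0,0],[0,0,0,0,0]],
])

```text
t: 7.88
tcp_pos: [0.4851, 0.1656, 0.0419]
eef_rot: [-0.001, -3.139, 0.001]
ft_force: [-10.6, -0.9, 24.7]
gripper_width: -0.0002
grasp_force: 13.8
```

```bash
python3 -c "from h import *;look()"
```

```text
jaw ([187, 203, 28, 41, 332], [199.98, 222.53]) trig ([253, 241, 18, 9, 66], [261.83, 245.0])
file [0.7139 0.1755 0.012 ] 0.77
[0.4851 0.1656 0.0419] [-10.7  -1.6  25.2] 7.975
```

Request:
arm_command([
  [[0,0,0,-0.022,0],[0,0,0,-0.044,0],[0,0,0,-0.046,0],[0,0,0,-0.046,0]],
])

```text
t: 8.48
tcp_pos: [0.4841, 0.1654, 0.0849]
eef_rot: [-0.001, -3.139, 0.001]
ft_force: [-0.0, 0.7, 0.0]
gripper_width: -0.0002
grasp_force: 0.0
```

```bash
python3 -c "
from h import *
b=look();save(b,'s6.png',5,(140,170,280,290))"
```

```text
jaw ([187, 203, 28, 41, 335], [200.01, 222.55]) trig ([238, 226, 33, 14, 210], [253.55, 233.0])
file [0.7171 0.1745 0.012 ] 0.57
[0.4841 0.1654 0.085 ] [-0.5  0.  -0.1] 8.575
```

View pics/s6.png

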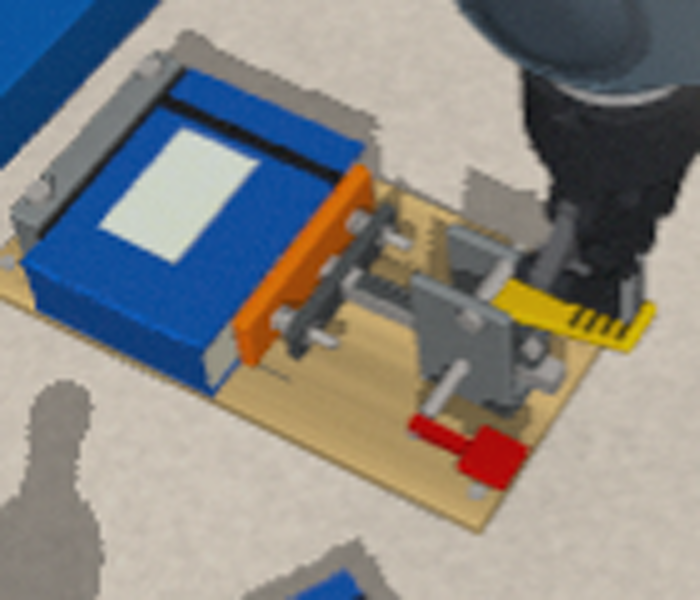

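The orange face did not move on the fourth pump (px 200.2 → 200.0). The dark bar closed up behind it, with its rods poking through at (395,240), while the trigger is back up at (580,310). So the file is clamped tight and holding. Moving above the release lever while it holds.

Request:
arm_command([
  [[0,0,0,-0.03,0],[0,0,0,-0.055,0],[0,-0.013,0.03,-0.055,0],[0,-0.026,0.064,-0.055,0],[0,-0.026,0.064,-0.03,0],[0,-0.026,0.064,0,0],[0,-0.026,0.064,0.025,0],[0,-0.026,0.064,0.025,0]],
])

```text
t: 9.57
tcp_pos: [0.5087, 0.2289, 0.0587]
eef_rot: [-0.001, -3.135, 0.002]
ft_force: [0.1, -0.3, 1.5]
gripper_width: -0.0
grasp_force: 0.0
```

Run:
```python
from h import *
b=look();save(b,'s7.png',5,(150,170,290,290))
print((w2px(b,[.513,.2255,.055])-[150,170])*5)
```

```text
jaw ([187, 208, 26, 36, 291], [198.3, 224.96]) trig ([249, 226, 22, 14, 208], [259.38, 232.76])
file [0.7078 0.1787 0.012 ] 0.74
[0.5114 0.2295 0.0619] [-0.1  0.  -0.2] 9.675
[439.15809181 452.36032446]
```

View pics/s7.png

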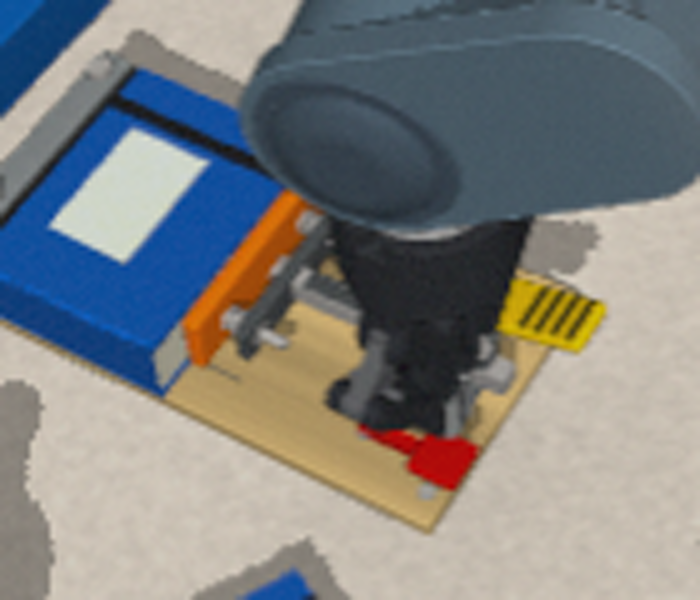

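The pad's red square is at (443,460), just under the tips (about (425,425)), and the file is still clamped. Pressing down in steps, with a slight shift of −4 mm in x.

Request:
arm_command([
  [[0,0.004,0,0.008,0],[0,0.004,0,0.016,0],[0,0.004,0,0.024,0],[0,0.004,0,0.024,0]],
])

```text
t: 10.18
tcp_pos: [0.5067, 0.2294, 0.0371]
eef_rot: [-0.001, -3.14, 0.001]
ft_force: [0.3, -0.3, 0.2]
gripper_width: -0.0002
grasp_force: 0.0
```

```bash
python3 -c "from h import *;look()"
```

```text
jaw ([187, 211, 24, 33, 264], [197.32, 226.4]) trig ([252, 227, 19, 13, 174], [260.87, 233.22])
file [0.7146 0.1716 0.012 ] 0.94
[0.5075 0.2296 0.0379] [ 0.1 -0.4 -0. ] 10.275
```

No contact yet, so the offset is the same as at the trigger. Going lower.

Request:
arm_command([
  [[0,0,0,0.006,0],[0,0,0,0.012,0],[0,0,0,0.018,0],[0,0,0,0.018,0]],
])

```text
t: 10.78
tcp_pos: [0.5074, 0.2295, 0.0197]
eef_rot: [-0.001, -3.141, 0.0]
ft_force: [-1.1, -0.1, 2.8]
gripper_width: -0.0001
grasp_force: 1.0
```

```bash
python3 -c "from h import *;look()"
```

```text
jaw ([187, 214, 21, 30, 234], [196.15, 227.81]) trig ([253, 227, 18, 13, 152], [261.78, 233.45])
file [0.7097 0.1723 0.012 ] 0.66
[0.5079 0.2296 0.0203] [ 0.5 -0.2  6.4] 10.875
```

Request:
arm_command([
  [[0,0,0,0.005,0],[0,0,0,0.01,0],[0,0,0,0.012,0],[0,0,0,0.012,0]],
])

```text
t: 11.38
tcp_pos: [0.5075, 0.2296, 0.0083]
eef_rot: [-0.001, -3.141, 0.0]
ft_force: [-1.4, -1.0, 6.3]
gripper_width: 0.0
grasp_force: 2.9
```

```bash
python3 -c "from h import *;look()"
```

```text
jaw ([199, 225, 20, 25, 197], [207.15, 236.46]) trig ([255, 229, 16, 11, 136], [262.37, 233.82])
file [0.7112 0.1757 0.012 ] 0.89
[0.5075 0.2296 0.0083] [-1.5  0.3  5.2] 11.475
```

The jaw is sliding home. Holding the lever for a further second.

Request:
arm_command([
  [[0,0,0,0.001,0],[0,0,0,0.001,0],[0,0,0,0.001,0],[0,0,0,0.001,0],[0,0,0,0.001,0],[0,0,0,0.001,0],[0,0,0,0.001,0],[0,0,0,0.001,0]],
])

```text
t: 12.48
tcp_pos: [0.5076, 0.2296, 0.008]
eef_rot: [-0.001, -3.141, 0.0]
ft_force: [-3.8, -0.3, 10.1]
gripper_width: -0.0001
grasp_force: 5.5
```

Request:
arm_command([
  [[0,0,0,-0.03,0],[0,0,0,-0.08,0],[0,0,0,-0.13,0],[0,0,0,-0.18,0],[0,0.05,0.03,-0.2,0],[0,0.1,0.08,-0.2,0],[0,0.12,0.12,-0.2,0],[0,0.12,0.12,-0.2,0]],
])

```text
t: 13.48
tcp_pos: [0.3852, 0.3515, 0.2063]
eef_rot: [0.007, -3.14, 0.001]
ft_force: [-0.3, 0.0, 0.1]
gripper_width: -0.0001
grasp_force: 0.0
```

Run:
```python
from h import *
b=look();a=read_camera("top")
save(a,'t9.png',4,(170,90,350,220))
h=cv2.cvtColor(a["frame"],cv2.COLOR_RGB2HSV);m=((h[...,1]>150)&(h[...,2]>70)&(h[...,0]>6)&(h[...,0]<18)).astype(np.uint8)
n,l,s,c=cv2.connectedComponentsWithStats(m);print([(s[i].tolist(),c[i].round(1).tolist()) for i in range(1,n) if s[i,4]>100])
```

```text
Traceback (most recent call last):
  File "h.py", line 25, in look
    n,l,s,c=cv2.connectedComponentsWithStats(k);i=1+np.argmax(s[1:,4]);o.append((s[i].tolist(),c[i].round(2).tolist()))
                                                    ~~~~~~~~~^^^^^^^^^
ValueError: attempt to get argmax of an empty sequence
```

The arm blocks the side view. My ten pictures are used up, so I'll check numerically from the top camera.

Run:
```python
from h import *
a=read_camera("top")
h=cv2.cvtColor(a["frame"],cv2.COLOR_RGB2HSV);m=((h[...,1]>150)&(h[...,2]>70)&(h[...,0]>6)&(h[...,0]<18)).astype(np.uint8)
n,l,s,c=cv2.connectedComponentsWithStats(m);print([(s[i].tolist(),c[i].round(1).tolist()) for i in range(1,n) if s[i,4]>100])
for d in outline_of(a,"blue_file"):
    x0,y0,x1,y1=d["rect"]; print(np.round(d["rect"],1),round(d["confidence"],2),px2w(a,((x0+x1)/2,y0),.052).round(4),px2w(a,((x0+x1)/2,y1),.012).round(4))
# brightness profile along the file's far edge (rows 95..125) at columns on the file
for col in (195,205,225): print(col,[a["frame"][r,col].tolist() for r in range(102,114)])
```

```text
[([193, 154, 40, 7, 229], [212.9, 156.8]), ([303, 159, 41, 11, 198], [323.3, 163.7]), ([398, 191, 33, 33, 373], [414.0, 207.6])]
[197.2 238.3 244.7 280.8] 0.88 [0.3925 0.1415 0.052 ] [0.2714 0.1438 0.012 ]
[128.8 170.3 173.4 214.8] 0.81 [0.5794 0.3391 0.052 ] [0.4562 0.3469 0.012 ]
[181.5 102.9 235.4 147.9] 0.8 [0.7737 0.1823 0.052 ] [0.6518 0.1851 0.012 ]
195 [[122, 114, 110], [86, 82, 81], [90, 90, 90], [26, 32, 39], [0, 32, 75], [13, 57, 120], [12, 55, 118], [11, 57, 119], [11, 55, 119], [15, 58, 121], [11, 54, 119], [19, 61, 120]]
205 [[93, 94, 95], [100, 98, 97], [87, 84, 85], [31, 37, 55], [15, 50, 100], [13, 56, 121], [1, 54, 118], [19, 60, 122], [12, 58, 118], [29, 65, 122], [98, 113, 136], [158, 158, 156]]
225 [[84, 84, 82], [88, 88, 88], [56, 56, 55], [15, 13, 16], [15, 19, 29], [17, 21, 28], [22, 22, 31], [18, 21, 28], [18, 22, 29], [15, 23, 29], [18, 22, 26], [14, 17, 27]]
```

Jaw is back at its home pixel (212.9,156.8, against 213.0,156.8 at the start). The file sits right up against the stop, and the robot is clear. Handing in.

```bash
python3 -c "
from workcell import *
print(close_job())"
```

```text
the job is handed in; nothing more can be done
None
```

I clamped the blue file against its stop with four trigger pumps and pressed the red lever; the jaw slid fully home, the file looks flush (top-camera pixels only), I never went near the green press, and the job is handed in, with no verdict returned.

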